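# Hold the spring stop down and slide the tin past it

### The job

Push the flat tin along its rail to the front lip: press the rail's spring stop down with the fingertips and keep it held down while you slide the tin right past the two stop pins and up to the lip, then let the stop spring fully back up behind the tin. Only push - do not lift or tip the tin - and leave the salt shaker, garlic and egg timer where they are.

Things in the scene. Friction and masses are not known exactly. Their poses are not given: they have to be found in the camera images.
- tin_rail: Grey plastic tin rail fixed to the worktop, 362 mm long, 86 mm wide. Origin: at worktop height, midway between the two stop pins. x points along the rail the way the tin must slide, to the front lip; z up. Two flat decks, 30 mm above the worktop, carry the tin; between them is an open slot 40 mm wide (y -20 to +20 mm). Guards at y = +-33 mm stand 10 mm above the decks. Rear end at x = -216 mm.
- stop (a joint): How far the stop is pressed, m: 0 up, 0.013 fully down. One steel plunger: a flat press bar with two upright pins. Pressed 8 mm or more, its pins are below the decks. It goes straight down wherever along the bar it is pressed, against a spring of about 1.5 N at first and 4.8 N fully down, and rises when let go.
- stop_bar (a point): Point on the top face of the press bar, on its centre line, 150 mm behind the pins; moves down with it. The bar, 34 mm wide, lies in the rail's slot from x = -205 to +40 mm of the rail; up, its top is 28 mm above the worktop. Closed fingers fit in the slot and can slide along the bar while pressing it, their side pushing the tin's rear end. The tin may lie over this point.
- stop_pins (a point): Midway between the tops of the stop's two pins, which are 7 mm thick, at y = +-24 mm of the rail, 41 mm clear between them (closed fingers pass between). With the stop up the pins stand 8 mm above the decks and block the tin; the point goes down with the stop.
- front_lip (a point): Middle of the inner face of the front lip, at deck height, x = 132 mm of the rail. The lip stands 15 mm above the decks and spans the rail.
- fish_tin: Flat closed fish tin, 105 mm long, 63 mm wide, 26 mm high, 0.15 to 0.3 kg, lying flat on the decks with its length along the rail, at first behind the pins (centre 62 to 105 mm behind). Origin: centre of its underside, 30 mm above the worktop; y is its length, z up. Against the front lip its centre is about 80 mm beyond the pins.
- salt_shaker: Bystander: salt shaker, 44 mm across, 90 mm high, beside the rail. Origin: centre of its underside.
- garlic: Bystander: garlic bulb, 53 mm across, 53 mm high, beside the rail. Origin: centre of its underside. (Beyond it, ahead and to the right of the rail, stands a tall fixed wire rack: swing the arm in clear of it.)
- egg_timer: Bystander: round egg timer, 62 mm across, 45 mm high, beside the rail. Origin: centre of its underside.
There are look-alikes about, which are no part of the job. What is shaped like the fish_tin but purple or yellow is not meant.

How it is judged:
By the outcome, as a careful person would: the job done as asked, in the order asked, and still so for the second after the job is handed in, with the robot touching nothing.
It also fails if it takes over 40 s, if anything falls off the work surface, if the arm or the gripper's body presses on something with over 40 N, if the wrist force passes 120 N, or if a joint passes its speed limit or range.

### The arm

A 6-joint arm with a two-finger parallel gripper is mounted at the origin on a cart in front of the work surface, level with it; the furniture and walls round the work are solid. World frame = base frame: x ahead of the robot, y to its left, z up, the work surface at z = 0. Lengths are in m, angles in rad, forces in N, time in s.
With the tool pointing down it reaches from about 0.325 to 0.9 m from the base axis. Payload 6.1 kg.
Tool frame: the origin (TCP) lies at the very end of the fingers, on their centre line; the grasp point (between the pads) lies 19 mm behind it; z points along the fingers, x is the direction in which the jaws open and shut, and the axes are right-handed (so a half turn about z gives the same grasp; the last joint's range is limited). The gripper opens to 87 mm and grips with 3 to 60 N. Pads are 19 mm wide; open, the fingers measure 117 mm over their backs; the gripper's body (75 mm by 190 mm) begins 51 mm behind the grasp point.
Start: joints at [-1.372, 0.22, 1.526, -0, 1.395, -0.126], TCP at [0.199, -0.592, 0.223] pointing down, gripper open.
Joint ranges: [-2.98, 2.98], [-0.91, 2.08], [0.09, 2.57], [-1.24, 4.39], [0.2, 2.65], [-2.68, 2.68]. Speed limits (rad/s): [2.57, 2.57, 3.01, 3.14, 3.14, 3.14].

### API

Orientations are given as a unit quaternion [w, x, y, z].
In Python, from cell import env, camera, get_calibration, finish_job gives the robot as it stands.
- The arm moves only by the tool arm_command, never from a script. Its argument "rows" is a list of rows, each an object of numbers: "dx", "dy", "dz": the shift along the tool's x, y, z in units of 30 mm (1.0 is 30 mm); "turn": the turn about the tool's z in units of 6 degrees (1.0 is 6 degrees). A call has 1 to 5 rows; each row shifts and turns the pose as measured when the row begins, along the tool's axes as they then stand; what a row does not reach is not made up. A row lasts 1/12 s, in which the tool goes at most 41.7 mm and 7.16 degrees, less where a joint would pass 70% of its speed; a pose out of reach is approached as far as the arm can. A call is refused whole if a number of a shift passes 1 or a number of a turn 1, either way. A call with a gripper value outside its range is refused whole. "jaw" is the gripper command: -1 is fully open, 1 is shut, values between are in proportion, set as the call begins (left out, the last holds). The fingers move at their own pace and stop on an object; "newtons" is the grip in N (left out, the last holds). Time passes only in rows, so rows that do not move let the fingers close. It gives the time, the measured TCP pose, the force and the opening at its end, in the units of the state.
- env.read_state(): the state, without advancing time (a new reading comes with each control period).
- camera(name): name is "scene" or "side" or "wrist"; returns the picture (480x640x3 uint8, red, green, blue); there is no depth.
- get_calibration(name): a dict with "camera_matrix" (3x3 intrinsics, pixels), "k1" (the pictures are not rectified: a ray, as slopes to the right and down, at radius r is drawn at 1 + k1 r^2 times it, then the intrinsics apply), "R" (3x3) and "t" (3): a world point X has camera coordinates R X + t. Camera axes: x right, y down, z forward; pixel columns grow to the right and rows downward; lengths in m; the calibration is good to about 2 mm. A picture is of the moment at which its call begins: read the wrist's pose just before it. get_calibration takes no time and is no camera call; for the wrist camera it gives the pose at the moment of the call.
- finish_job(): hands the job in, once; it reports no verdict.
The state is a dict: "t": time; "q": joint angles; "dq": joint speeds; "joint_torque": joint torques, N m; "eef_pos": TCP position; "tool_rot": TCP orientation; "wrist_force": force on the tool from outside, world axes, zero at the start; "moment": the same for the moment, N m; "opening": finger opening in m.
Only numpy, scipy, OpenCV 4.12 (cv2) and the standard library are available. Lean on these libraries where they do the work, as an engineer would, in place of code of your own. Each camera call takes 0.05 s, during which the arm holds its last target.

## Working session

There is one attempt and no reset: what is moved stays moved. The work goes in short steps, Python scripts to look and compute and a tool call to move; the robot and the scene stay as the last step left them, time stands still between calls to the robot, and variables do not carry over. Pictures are saved under pics/ and viewed, and the job is handed in when it is done.

Besides the shell and the picture viewer there is one more tool, called after "Request:" as a command line: name --argument value ..., lists and objects as JSON in quotes. arm_command: Moves the arm, as the interface text tells. Its arguments: {"type":"object","properties":{"rows":{"type":"array"},"jaw":{"type":"number"},"newtons":{"type":"number"}},"required":["rows"]}

```bash
ls; mkdir -p pics
python3 - <<'E'
from cell import env,camera,get_calibration
import cv2
for n in ["scene","side","wrist"]:
    c=get_calibration(n); im=camera(n); cv2.imwrite(f"pics/{n}0.png",im[:,:,::-1])
    print(n,c)
print(env.read_state())
E
```

```text
pics
scene {'camera_matrix': array([[498.73498011,   0.        , 316.1330568 ],
       [  0.        , 498.73498011, 240.50931479],
       [  0.        ,   0.        ,   1.        ]]), 'k1': -0.050685339322651034, 'R': array([[-0.91181346, -0.41060302, -0.00117168],
       [-0.19093635,  0.42652927, -0.88409055],
       [ 0.36351   , -0.80590194, -0.46731417]]), 't': array([0.50576735, 0.13824748, 1.00094384])}
side {'camera_matrix': array([[467.94754271,   0.        , 309.01480296],
       [  0.        , 467.94754271, 242.73966146],
       [  0.        ,   0.        ,   1.        ]]), 'k1': 0.024414232575060316, 'R': array([[-0.92266074, -0.38508752,  0.02011893],
       [-0.23800589,  0.52765409, -0.81543507],
       [ 0.30339803, -0.75715835, -0.57849881]]), 't': array([0.49890362, 0.15062519, 0.83876969])}
wrist {'camera_matrix': array([[414.77362843,   0.        , 314.53965901],
       [  0.        , 414.77362843, 240.9974655 ],
       [  0.        ,   0.        ,   1.        ]]), 'k1': -0.006099746066476932, 'R': array([[ 0.31956624, -0.94756293, -0.00137943],
       [-0.91014064, -0.30734998,  0.27781289],
       [-0.26366916, -0.08752415, -0.96063422]]), 't': array([-0.62334514, -0.03412446,  0.39002585])}
{'t': 0.15, 'q': array([-1.37212359e+00,  2.21021586e-01,  1.52735112e+00,  9.91981024e-06,
        1.39472202e+00, -1.26092106e-01]), 'dq': array([ 0.00050055, -0.00251   , -0.00334845,  0.00105534,  0.00040393,
        0.00167611]), 'joint_torque': array([ 1.11755118e-03, -4.95190358e+01, -3.87882721e+01,  7.00760214e-02,
        5.30966395e-02, -8.13554152e-05]), 'eef_pos': array([ 0.19933673, -0.59184926,  0.22170157]), 'tool_rot': array([-5.15018551e-04,  8.12121768e-01, -5.83487506e-01, -5.46654380e-04]), 'wrist_force': array([ 0.57449585,  1.03939667, -0.86395758]), 'moment': array([ 0.07739682,  0.02577669, -0.02553935]), 'opening': 0.08688241003841433}
```

View pics/scene0.png

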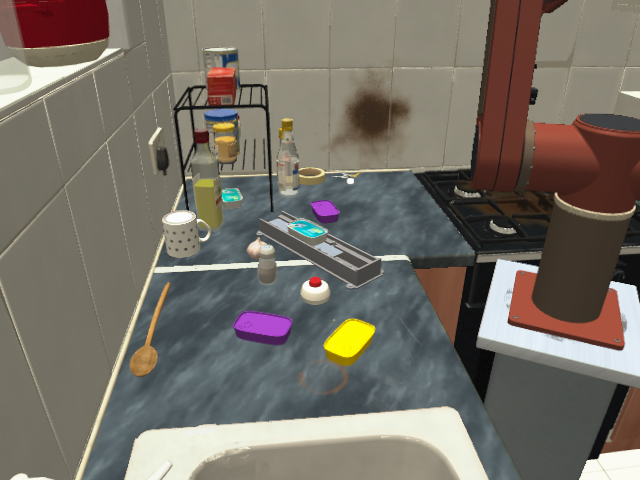

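View pics/side0.png

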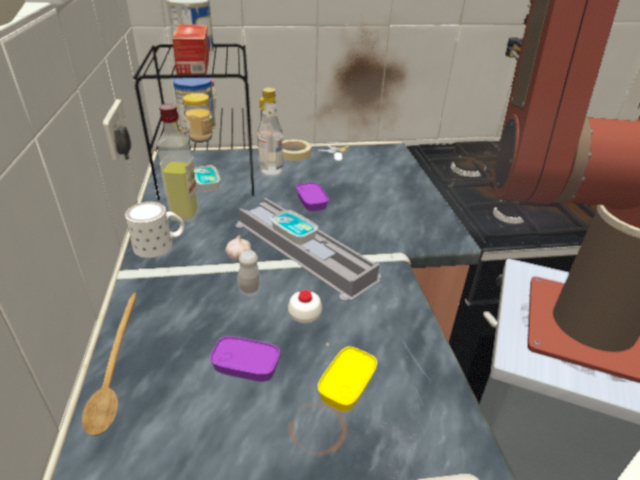

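View pics/wrist0.png

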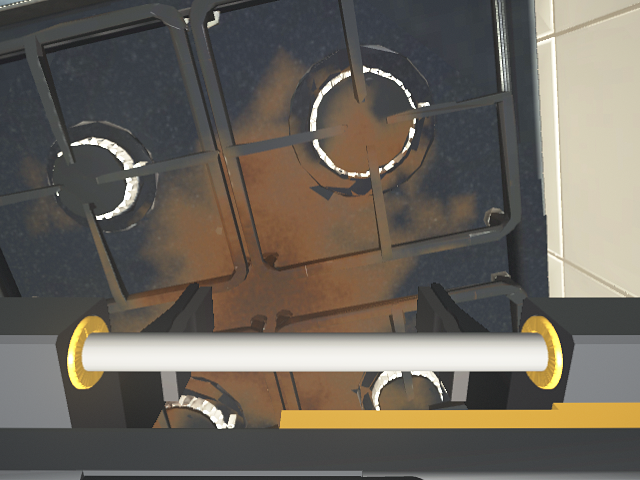

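Run:
```python
import cv2
a=cv2.imread("pics/scene0.png")[195:305,220:400]; cv2.imwrite("pics/s0c.png",cv2.resize(a,None,fx=4.4,fy=4.4,interpolation=cv2.INTER_CUBIC))
a=cv2.imread("pics/side0.png")[180:320,210:400]; cv2.imwrite("pics/d0c.png",cv2.resize(a,None,fx=4.2,fy=4.2,interpolation=cv2.INTER_CUBIC))
```

```text
(no output)
```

View pics/s0c.png

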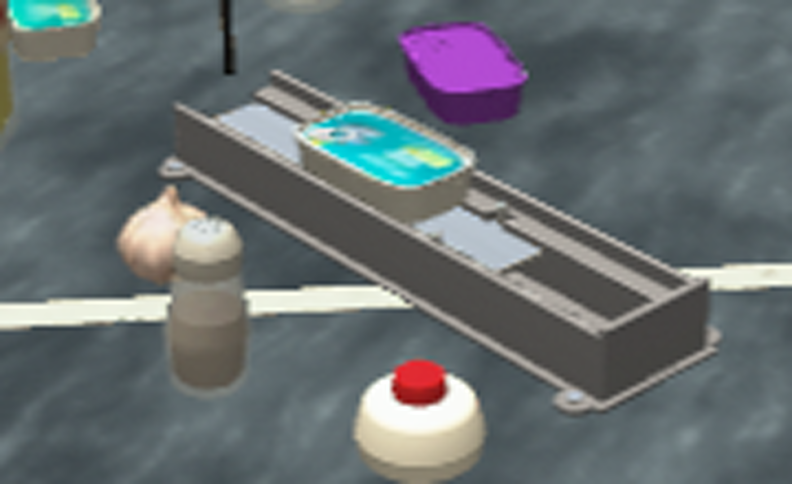

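View pics/d0c.png

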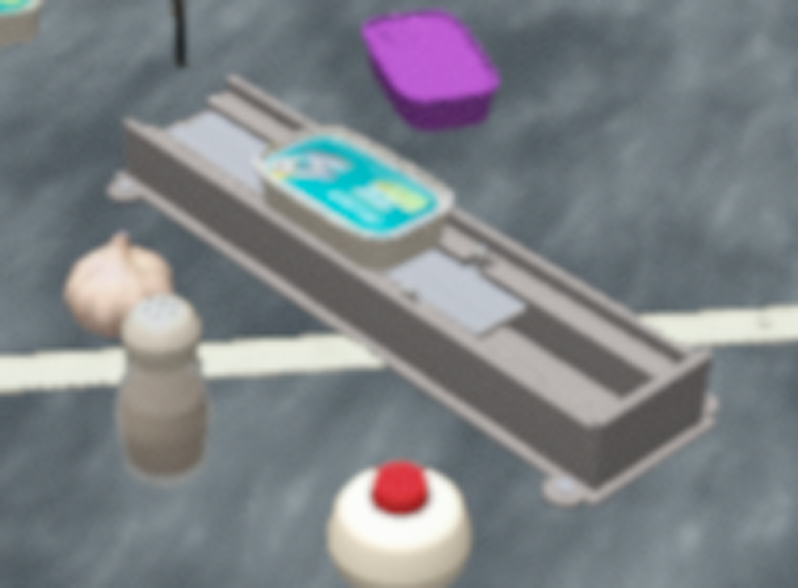

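```bash
cat > h.py <<'E'
import numpy as np, cv2
from scipy.optimize import least_squares
def proj(c,P):
    P=np.atleast_2d(P).astype(float)
    d=np.array([c["k1"],0,0,0.])
    return cv2.projectPoints(P,cv2.Rodrigues(np.array(c["R"]))[0],np.array(c["t"]),c["camera_matrix"],d)[0][:,0]
def ray(c,uv,z):
    n=cv2.undistortPoints(np.array([[uv]],float),c["camera_matrix"],np.array([c["k1"],0,0,0.]))[0,0]
    R=np.array(c["R"]);o=-R.T@c["t"];d=R.T@np.array([n[0],n[1],1]);return o+d*(z-o[2])/d[2]
def rail(p,L):
    L=np.atleast_2d(L);c,s=np.cos(p[2]),np.sin(p[2])
    return np.c_[p[0]+c*L[:,0]-s*L[:,1],p[1]+s*L[:,0]+c*L[:,1],L[:,2]]
E
python3 - <<'E'
from h import *
from cell import env,get_calibration
L=np.array([[.040,.017,.028],[.04,-.017,.028],[0,.024,.038],[0,-.024,.038]])
S=np.array([[540,250],[500,270],[490,207],[420,228]])/4.4+[220,195]
D=np.array([[525,305],[478,337],[482,252],[410,293]])/4.2+[210,180]
cs,cd=get_calibration("scene"),get_calibration("side")
for i in range(4): print(ray(cs,S[i],L[i,2]),ray(cd,D[i],L[i,2]))
f=lambda p: np.r_[(proj(cs,rail(p,L))-S).ravel(),(proj(cd,rail(p,L))-D).ravel()]
r=least_squares(f,[.5,-.5,2.5]);print(r.x,np.round(r.fun,1))
p=r.x
for n,z,l,s,d in [("rearfar",.04,0,(275,73),(232,78)),("rearnear",.04,0,(178,105),(127,122)),("lipfar",.045,0,(708,283),(710,355)),("lipnear",.045,0,(605,333),(600,425))]:
    for c,q in((cs,np.array(s)/4.4+[220,195]),(cd,np.array(d)/4.2+[210,180])):
        w=ray(c,q,z)-[p[0],p[1],0];C,Sn=np.cos(p[2]),np.sin(p[2]);print(n,np.round([C*w[0]+Sn*w[1],-Sn*w[0]+C*w[1]],4))
for n,s in [("shaker",(205,380)),("garlic",(165,275)),("timer",(420,475))]:
    w=ray(cs,np.array(s)/4.4+[220,195],0)-[p[0],p[1],0];print(n,w+[p[0],p[1],0],np.round([C*w[0]+Sn*w[1],-Sn*w[0]+C*w[1]],4))
E
```

```text
[0.48213544 0.0111118  0.028     ] [0.47861296 0.0120483  0.028     ]
[0.49322314 0.03934113 0.028     ] [0.49029558 0.04536232 0.028     ]
[ 0.51758985 -0.00516851  0.038     ] [ 0.50920505 -0.00789565  0.038     ]
[0.54213635 0.03157963 0.038     ] [0.5285014  0.03860928 0.038     ]
[0.52315929 0.01407186 2.76988268] [ 0.7  0.5 -0.4  1.1  1.7 -0.3  3.2  1.8 -0.6  0.1 -0.7 -0.5 -2.3 -0.7
 -1.1 -1. ]
rearfar [-0.2098  0.0486]
rearfar [-0.2072  0.0489]
rearnear [-0.2157 -0.0214]
rearnear [-0.2111 -0.0236]
lipfar [0.1391 0.0298]
lipfar [0.1404 0.0319]
lipnear [ 0.1348 -0.0426]
lipnear [ 0.1366 -0.0426]
shaker [0.60356776 0.15640557 0.        ] [-0.0232 -0.1618]
garlic [0.67504444 0.0729832  0.        ] [-0.1201 -0.1101]
timer [0.47189001 0.18724318 0.        ] [ 0.1107 -0.1427]
```

Run:
```python
from h import *
from cell import env,get_calibration
L=np.array([[.040,.017,.028],[.04,-.017,.028],[0,.024,.038],[0,-.024,.038],[-.213,.036,.04],[-.213,-.036,.04],[.138,.036,.045],[.138,-.036,.045]])
S=np.array([[540,250],[500,270],[490,207],[420,228],[275,73],[178,105],[708,283],[605,333]])/4.4+[220,195]
D=np.array([[525,305],[478,337],[482,252],[410,293],[232,78],[127,122],[710,355],[600,425]])/4.2+[210,180]
cs,cd=get_calibration("scene"),get_calibration("side")
f=lambda p: np.r_[(proj(cs,rail(p,L))-S).ravel(),(proj(cd,rail(p,L))-D).ravel()]
r=least_squares(f,[.5,0,2.7],loss="soft_l1");print(r.x,np.round(f(r.x),1))
p=r.x;C,Sn=np.cos(p[2]),np.sin(p[2])
def q(n,c,uv,z):
    w=ray(c,uv,z); d=w-[p[0],p[1],0]; print(n,np.round(w,3),np.round([C*d[0]+Sn*d[1],-Sn*d[0]+C*d[1]],3))
g=lambda s:np.array(s)/4.4+[220,195]
h=lambda s:np.array(s)/4.2+[210,180]
q("tin far right rim corner",cs,g((470,158)),.056);q("tin near right",cs,g((418,190)),.056);q("tin back near",cs,g((297,133)),.056);q("tin backfar",cs,g((365,105)),.056)
q("tin fr",cd,h((450,200)),.056);q("near",cd,h((380,245)),.056);q("back near",cd,h((258,160)),.056);q("backfar",cd,h((330,130)),.056)
q("shaker",cs,g((205,365)),0);q("timer",cs,g((420,455)),0);q("garlic",cs,g((165,262)),0)
q("rackleg",cs,(272,211),0);q("bottle",cs,(289,193),0);q("rackleg2",cs,(190,212),0)
```

```text
[0.52187942 0.01268805 2.71362594] [ 1.1  0.8 -0.6  1.1  2.9 -0.3  3.5  1.4  0.3 -0.1  0.2  0.3  0.5  0.2
  0.8  0.2 -0.2  0.5 -0.9 -0.4 -1.  -0.6 -0.7 -1.5 -0.5 -0.5 -0.3 -0.7
 -0.6  0.5  0.2 -0.2]
tin far right rim corner [ 0.536 -0.022  0.056] [-0.027  0.025]
tin near right [0.547 0.024 0.056] [-0.018 -0.021]
tin back near [ 0.636 -0.011  0.056] [-0.113 -0.026]
tin backfar [ 0.617 -0.059  0.056] [-0.116  0.025]
tin fr [ 0.532 -0.019  0.056] [-0.022  0.025]
near [0.548 0.031 0.056] [-0.016 -0.028]
back near [ 0.635 -0.013  0.056] [-0.114 -0.024]
backfar [ 0.614 -0.055  0.056] [-0.112  0.024]
shaker [0.61  0.144 0.   ] [-0.026 -0.156]
timer [0.479 0.172 0.   ] [ 0.106 -0.127]
garlic [0.682 0.061 0.   ] [-0.126 -0.11 ]
rackleg [ 0.772 -0.176  0.   ] [-0.306  0.068]
bottle [ 0.789 -0.316  0.   ] [-0.379  0.188]
rackleg2 [ 0.983 -0.075  0.   ] [-0.456 -0.112]
```

Request:
arm_command --rows '[{"turn":-1},{"turn":-1},{"turn":-1},{"turn":-1},{"dy":-0.5,"turn":-1}]' --jaw 1 --newtons 20

```text
$.rows[0]: bad value
```

Request:
arm_command --rows '[{"dy":-1,"turn":-1},{"dy":-1,"turn":-1},{"dy":-1,"turn":-0.8},{"dy":-1},{"dy":-1}]'

```text
$.rows[0]: bad value
```

Rows seem to need all four fields.

Request:
arm_command --rows '[{"dx":0,"dy":0,"dz":0,"turn":-1},{"dx":0,"dy":0,"dz":0,"turn":-1},{"dx":0,"dy":0,"dz":0,"turn":-1},{"dx":0,"dy":0,"dz":0,"turn":-1},{"dx":0,"dy":-0.5,"dz":0,"turn":-1}]' --jaw 1 --newtons 20

```text
t: 0.57
eef_pos: [0.2084, -0.5814, 0.2191]
tool_rot: [-0.002, 0.939, -0.345, -0.002]
wrist_force: [-0.4, 0.0, 0.2]
opening: 0.0614
```

Request:
arm_command --rows '[{"dx":0.2,"dy":-1,"dz":0,"turn":-1},{"dx":0.2,"dy":-1,"dz":0,"turn":-1},{"dx":0.2,"dy":-1,"dz":0,"turn":-0.6},{"dx":0.3,"dy":-1,"dz":0,"turn":0},{"dx":0.3,"dy":-1,"dz":0,"turn":0}]'

```text
t: 0.98
eef_pos: [0.314, -0.4676, 0.2167]
tool_rot: [-0.003, 0.978, -0.208, -0.003]
wrist_force: [0.3, 0.2, -0.7]
opening: 0.0285
```

Request:
arm_command --rows '[{"dx":0.3,"dy":-1,"dz":0,"turn":0},{"dx":0.3,"dy":-1,"dz":0,"turn":0},{"dx":0.3,"dy":-1,"dz":0,"turn":0},{"dx":0.3,"dy":-1,"dz":0,"turn":0},{"dx":0.3,"dy":-1,"dz":0,"turn":0}]'

```text
t: 1.4
eef_pos: [0.4194, -0.3416, 0.2156]
tool_rot: [-0.004, 0.978, -0.209, -0.004]
wrist_force: [0.4, 0.0, -0.6]
opening: 0.0013
```

Request:
arm_command --rows '[{"dx":0.3,"dy":-1,"dz":0,"turn":0},{"dx":0.3,"dy":-1,"dz":0,"turn":0},{"dx":0.3,"dy":-1,"dz":0,"turn":0},{"dx":0.3,"dy":-1,"dz":0,"turn":0},{"dx":0.3,"dy":-1,"dz":0,"turn":0}]'

```text
t: 1.82
eef_pos: [0.525, -0.2154, 0.2151]
tool_rot: [-0.004, 0.978, -0.209, -0.004]
wrist_force: [0.7, -0.4, -0.2]
opening: 0.0004
```

Request:
arm_command --rows '[{"dx":0.3,"dy":-1,"dz":0,"turn":0},{"dx":0.3,"dy":-1,"dz":0,"turn":0},{"dx":0.3,"dy":-1,"dz":0,"turn":0},{"dx":0,"dy":-0.5,"dz":0,"turn":0},{"dx":0,"dy":0,"dz":0,"turn":0}]'

```text
t: 2.23
eef_pos: [0.5975, -0.1198, 0.2138]
tool_rot: [-0.006, 0.979, -0.206, -0.005]
wrist_force: [0.0, -0.7, -0.2]
opening: 0.0006
```

Run:
```python
from cell import env,camera,get_calibration
import cv2,pickle
s=env.read_state();print(s["eef_pos"],s["tool_rot"],s["dq"].round(3))
c=get_calibration("wrist"); pickle.dump(c,open("w1.pkl","wb")); im=camera("wrist"); cv2.imwrite("pics/w1.png",im[:,:,::-1])
```

```text
[ 0.59750393 -0.11982604  0.21378308] [-0.00555344  0.97852931 -0.20596901 -0.0051298 ] [ 0.006  0.019 -0.01  -0.014 -0.008 -0.014]
```

View pics/w1.png

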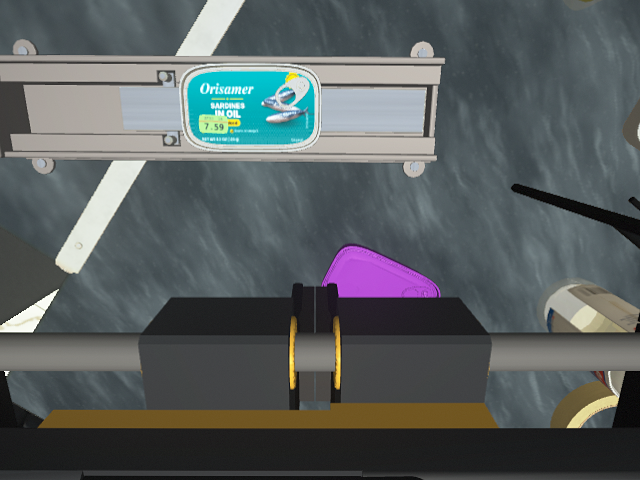

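Run:
```python
import cv2
a=cv2.imread("pics/w1.png")[30:190,90:460]; cv2.imwrite("pics/w1c.png",cv2.resize(a,None,fx=2.15,fy=2.15,interpolation=cv2.INTER_CUBIC))
```

```text
(no output)
```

View pics/w1c.png

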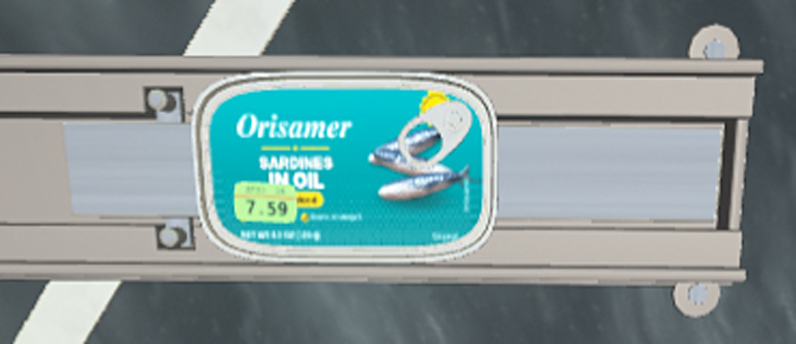

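Run:
```python
from h import *
import pickle
c=pickle.load(open("w1.pkl","rb"))
L=np.array([[.040,-.017,.028],[.04,.017,.028],[0,-.024,.038],[0,.024,.038],[-.205,-.017,.028],[-.205,.017,.028]])
S=np.array([[66,122],[71,215],[159,101],[171,236],[723,125],[717,222]])/2.15+[90,30]
f=lambda p:(proj(c,rail(p,L))-S).ravel()
r=least_squares(f,[.52,.013,2.71]);p=r.x;print(p,np.round(r.fun,1))
C,Sn=np.cos(p[2]),np.sin(p[2])
for s in [(192,165),(497,165),(340,73),(340,260)]:
    w=ray(c,np.array(s)/2.15+[90,30],.054)-[p[0],p[1],0];print(np.round([C*w[0]+Sn*w[1],-Sn*w[0]+C*w[1]],4))
T=np.array([.5975,-.1198])
import sys
for x in (-.14,-.15,-.16): print(x,rail(p,[[x,0,.015]]))
```

```text
[0.52386824 0.00798843 2.71936491] [-1.9 -0.2  0.7  0.7 -0.5 -1.  -0.7  0.6  1.5  0.5  0.9 -0.1]
[-0.0156 -0.001 ]
[-0.121  -0.0017]
[-0.0679 -0.0308]
[-0.0657  0.0308]
-0.14 [[ 0.6515732  -0.04938267  0.015     ]]
-0.15 [[ 0.66069499 -0.0534806   0.015     ]]
-0.16 [[ 0.66981677 -0.05757854  0.015     ]]
```

Request:
arm_command --rows '[{"dx":0.35,"dy":-0.95,"dz":0,"turn":0},{"dx":0.35,"dy":-0.95,"dz":0.5,"turn":0},{"dx":0.35,"dy":-0.95,"dz":0.9,"turn":0},{"dx":0,"dy":0,"dz":0.9,"turn":0},{"dx":0,"dy":0,"dz":0.5,"turn":0}]'

```text
t: 2.7
eef_pos: [0.6637, -0.0591, 0.1329]
tool_rot: [-0.003, 0.978, -0.209, -0.0]
wrist_force: [-0.2, -0.1, -0.6]
opening: 0.0006
```

Request:
arm_command --rows '[{"dx":0,"dy":0,"dz":0,"turn":0},{"dx":0,"dy":0,"dz":0,"turn":0}]'

```text
t: 2.87
eef_pos: [0.6602, -0.0602, 0.1275]
tool_rot: [-0.003, 0.978, -0.209, -0.005]
wrist_force: [-0.3, 0.5, 0.8]
opening: 0.0005
```

```bash
cat > snap.py <<'E'
from cell import env,camera,get_calibration
import cv2,pickle,sys
s=env.read_state();print(s["t"],s["eef_pos"],s["tool_rot"],s["wrist_force"])
for n in sys.argv[2:]:
    c=get_calibration(n); pickle.dump(c,open(f"{sys.argv[1]}{n}.pkl","wb")); im=camera(n); cv2.imwrite(f"pics/{sys.argv[1]}{n}.png",im[:,:,::-1])
E
python3 snap.py a wrist scene side
```

```text
2.8667 [ 0.66016978 -0.06022249  0.12750131] [-0.00307183  0.97791907 -0.20891091 -0.00459152] [-0.33355754  0.49606872  0.8097744 ]
```

View pics/awrist.png

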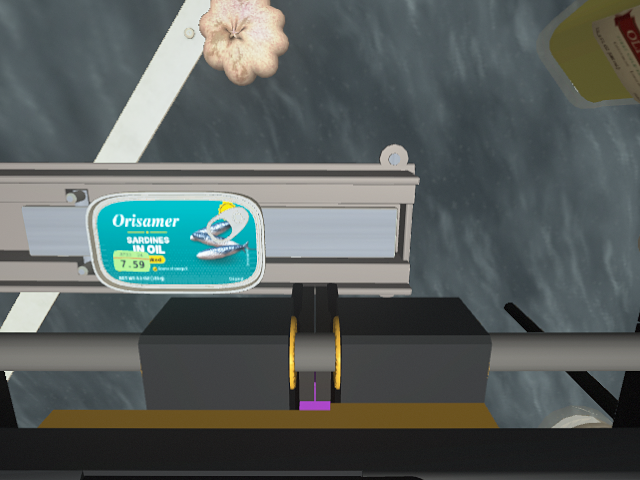

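View pics/aside.png

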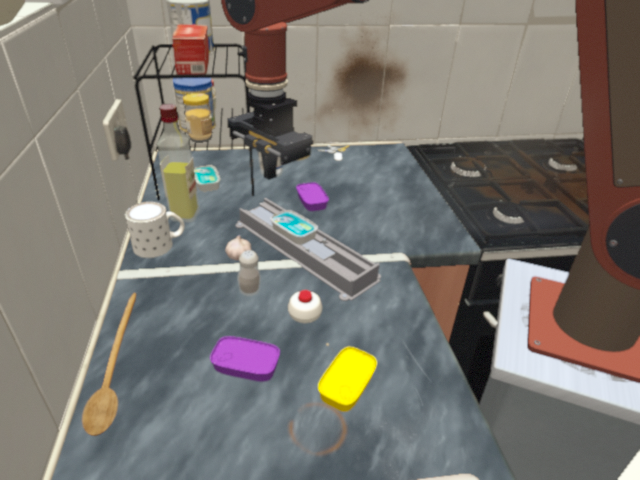

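Run:
```python
import cv2
a=cv2.imread("pics/awrist.png")[150:310,10:430]; cv2.imwrite("pics/awc.png",cv2.resize(a,None,fx=1.9,fy=1.9,interpolation=cv2.INTER_CUBIC))
from h import *
import pickle
c=pickle.load(open("awrist.pkl","rb"))
q=np.array([-0.00307183,0.97791907,-0.20891091,-0.00459152])
from scipy.spatial.transform import Rotation as Ro
M=Ro.from_quat(q[[1,2,3,0]]).as_matrix();print(M)
T=np.array([0.66016978,-0.06022249,0.12750131])
for d in [(0,0,0),(.015,0,0),(-.015,0,0),(0,-.0095,0),(.015,-.0095,0),(0,.0095,0)]: print(d,proj(c,T+M@np.array(d)))
```

```text
[[ 0.9126703  -0.40862414 -0.00769679]
 [-0.40856772 -0.91269359  0.00792644]
 [-0.01026375 -0.00408957 -0.99993896]]
(0, 0, 0) [[316.47980302 308.0992924 ]]
(0.015, 0, 0) [[351.69064074 308.10635992]]
(-0.015, 0, 0) [[281.26605593 308.08632088]]
(0, -0.0095, 0) [[316.51977071 287.37632533]]
(0.015, -0.0095, 0) [[352.26854006 287.38520939]]
(0, 0.0095, 0) [[316.44096506 328.20521641]]
```

View pics/awc.png

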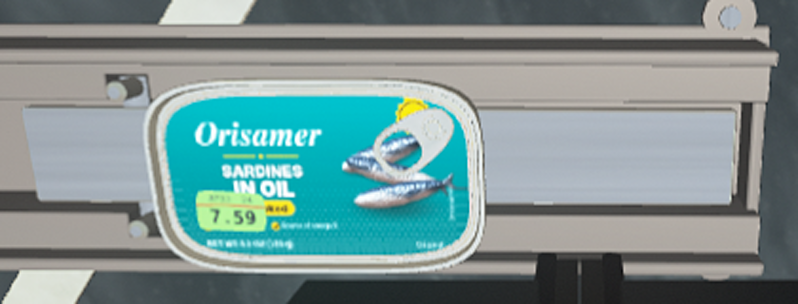

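Run:
```python
from h import *
import pickle
c=pickle.load(open("awrist.pkl","rb"))
L=np.array([[.040,-.017,.028],[.04,.017,.028],[0,-.024,.038],[0,.024,.038],[-.205,-.017,.028],[-.205,.017,.028]])
S=np.array([[24,107],[38,200],[119,92],[138,230],[735,110],[731,205]])/1.9+[10,150]
f=lambda p:(proj(c,rail(p,L))-S).ravel()
r=least_squares(f,[.52,.013,2.71]);p=r.x;print(p,np.round(r.fun,1))
C,Sn=np.cos(p[2]),np.sin(p[2])
for s in [(148,180),(481,180)]:
    w=ray(c,np.array(s)/1.9+[10,150],.054)-[p[0],p[1],0];print(np.round([C*w[0]+Sn*w[1],-Sn*w[0]+C*w[1]],4))
# tip position in rail frame
def tr(P): w=np.array(P)-p[:2];return C*w[0]+Sn*w[1],-Sn*w[0]+C*w[1]
print(tr([0.66016978,-0.06022249]),np.degrees(p[2]))
```

```text
[0.52401794 0.00853722 2.71761538] [-2.5 -0.3 -0.2  0.7 -1.8 -0.2 -0.2  0.4  2.9  0.1  1.9  0.5]
[-0.0156  0.0011]
[-0.1203  0.0004]
(np.float64(-0.15238392477028337), np.float64(0.006660372454919683)) 155.7078915490079
```

Request:
arm_command --rows '[{"dx":0,"dy":-0.26,"dz":0.6,"turn":0},{"dx":0,"dy":0,"dz":0.7,"turn":0},{"dx":0,"dy":0,"dz":0.5,"turn":0},{"dx":0,"dy":0,"dz":0.3,"turn":0},{"dx":0,"dy":0,"dz":0,"turn":0}]'

```text
t: 3.43
eef_pos: [0.6708, -0.0574, 0.0763]
tool_rot: [-0.003, 0.977, -0.211, 0.006]
wrist_force: [-0.8, -0.6, -1.1]
opening: 0.0007
```

```bash
python3 snap.py b wrist
```

```text
3.4333 [ 0.67075153 -0.05736705  0.07628146] [-0.00302184  0.97745937 -0.21101191  0.00616653] [-0.79937722 -0.57912501 -1.0638614 ]
```

View pics/bwrist.png

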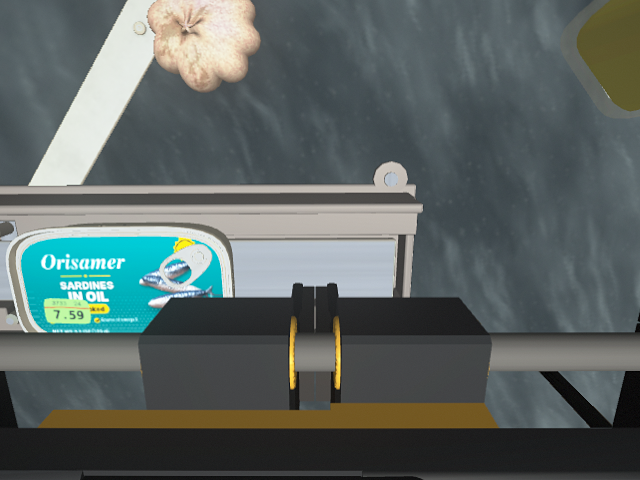

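Request:
arm_command --rows '[{"dx":0,"dy":0,"dz":0.4,"turn":0},{"dx":0,"dy":0,"dz":0.4,"turn":0},{"dx":0,"dy":0,"dz":0.4,"turn":0},{"dx":0,"dy":0,"dz":0.2,"turn":0},{"dx":0,"dy":0,"dz":0,"turn":0}]'

```text
t: 3.9
eef_pos: [0.6754, -0.0589, 0.0369]
tool_rot: [-0.003, 0.977, -0.211, 0.011]
wrist_force: [0.2, -0.3, 0.2]
opening: 0.0003
```

```bash
cat > tr.py <<'E'
import numpy as np
from cell import env
from scipy.spatial.transform import Rotation as Ro
s=env.read_state();p=[0.524,0.0085,2.7178];C,S=np.cos(p[2]),np.sin(p[2]);w=s["eef_pos"][:2]-p[:2]
q=s["tool_rot"];M=Ro.from_quat(q[[1,2,3,0]]).as_matrix()
f=s["wrist_force"]
print("t %.2f"%s["t"],"rail x y z",np.round([C*w[0]+S*w[1],-S*w[0]+C*w[1],s["eef_pos"][2]],4),"yaw err deg %.2f"%np.degrees(np.arctan2(M[1,0],M[0,0])-(p[2]-np.pi)),"tilt",np.round(M[:,2],4),"F rail",np.round([C*f[0]+S*f[1],-S*f[0]+C*f[1],f[2]],2),"Tx",M[:,0].round(4))
E
python3 tr.py; python3 snap.py c wrist side
```

```text
t 3.90 rail x y z [-0.1657 -0.0009  0.0369] yaw err deg -0.14 tilt [ 0.0226  0.0012 -0.9997] F rail [-0.27  0.22  0.16] Tx [ 0.9104 -0.4133  0.0201]
3.9 [ 0.6753917  -0.05885192  0.03686765] [-0.00299095  0.9773304  -0.21141725  0.01091236] [ 0.15377855 -0.31375637  0.16039201]
```

View pics/cwrist.png

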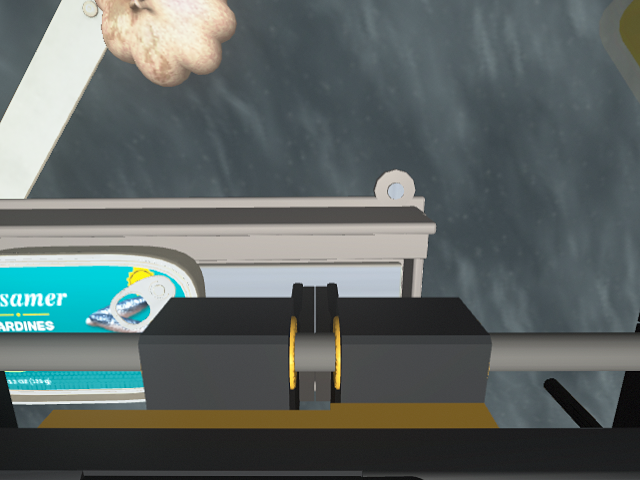

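Request:
arm_command --rows '[{"dx":0,"dy":0,"dz":0.3,"turn":0},{"dx":0,"dy":0,"dz":0.2,"turn":0},{"dx":0,"dy":0,"dz":0,"turn":0}]'

```text
t: 4.25
eef_pos: [0.6781, -0.0592, 0.0238]
tool_rot: [-0.003, 0.977, -0.211, 0.013]
wrist_force: [-0.7, 0.6, 3.0]
opening: 0.001
```

```bash
python3 tr.py
```

```text
t 4.25 rail x y z [-0.1683 -0.0017  0.0238] yaw err deg -0.13 tilt [ 2.730e-02  2.000e-04 -9.996e-01] F rail [ 0.92 -0.22  3.02] Tx [ 0.9104 -0.4131  0.0247]
```

Request:
arm_command --rows '[{"dx":0,"dy":0,"dz":0.2,"turn":0},{"dx":0,"dy":0,"dz":0.1,"turn":0},{"dx":0,"dy":0,"dz":0,"turn":0}]'

```text
t: 4.5
eef_pos: [0.6791, -0.0593, 0.0156]
tool_rot: [-0.003, 0.977, -0.211, 0.014]
wrist_force: [-0.5, 0.1, 4.5]
opening: 0.0005
```

```bash
python3 tr.py; python3 snap.py d wrist side
```

```text
t 4.50 rail x y z [-0.1693 -0.002   0.0156] yaw err deg -0.12 tilt [ 2.850e-02 -1.000e-04 -9.996e-01] F rail [0.52 0.14 4.45] Tx [ 0.9104 -0.4129  0.026 ]
4.5 [ 0.67910387 -0.05928346  0.01559044] [-0.00295563  0.97733506 -0.2112167   0.01396287] [-0.52937772  0.08379653  4.45178903]
```

Run:
```python
import cv2
a=cv2.imread("pics/dside.png")[140:320,210:400]; cv2.imwrite("pics/dsc.png",cv2.resize(a,None,fx=3.3,fy=3.3,interpolation=cv2.INTER_CUBIC))
```

```text
(no output)
```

View pics/dsc.png

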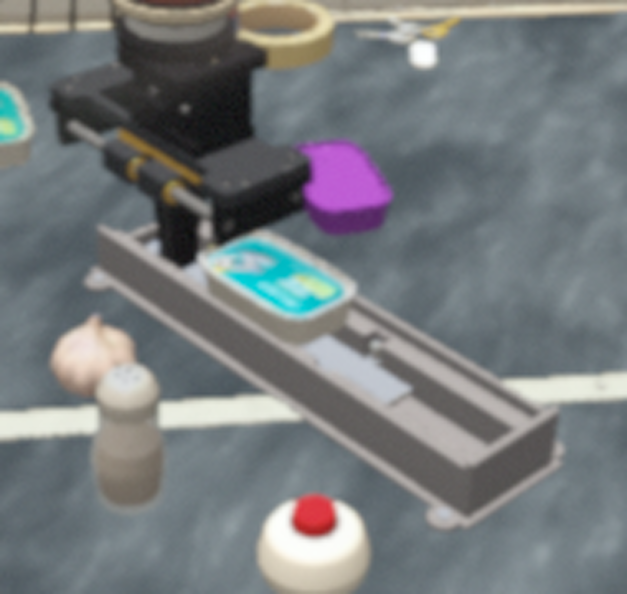

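Request:
arm_command --rows '[{"dx":-0.3,"dy":0.02,"dz":-0.01,"turn":0},{"dx":-0.3,"dy":0.02,"dz":-0.01,"turn":0},{"dx":-0.3,"dy":0.02,"dz":-0.01,"turn":0}]'

```text
t: 4.85
eef_pos: [0.6586, -0.0515, 0.0194]
tool_rot: [-0.003, 0.977, -0.212, 0.02]
wrist_force: [1.3, -0.5, 3.6]
opening: 0.0006
```

```bash
python3 tr.py
```

```text
t 4.85 rail x y z [-0.1474 -0.0007  0.0194] yaw err deg -0.16 tilt [ 0.0402 -0.003  -0.9992] F rail [-1.45 -0.07  3.57] Tx [ 0.9097 -0.4135  0.0379]
```

Request:
arm_command --rows '[{"dx":0,"dy":0.02,"dz":0.15,"turn":0},{"dx":0,"dy":0,"dz":0.0,"turn":0}]'

```text
t: 5.02
eef_pos: [0.6578, -0.0511, 0.0163]
tool_rot: [-0.003, 0.977, -0.211, 0.021]
wrist_force: [2.3, -1.4, 5.1]
opening: 0.0004
```

```bash
python3 tr.py
```

```text
t 5.02 rail x y z [-0.1465 -0.0007  0.0163] yaw err deg -0.14 tilt [ 0.0422 -0.003  -0.9991] F rail [-2.68  0.3   5.06] Tx [ 0.9098 -0.4131  0.0397]
```

```bash
python3 snap.py e scene side
python3 - <<'E'
import cv2,numpy as np
a=cv2.imread("pics/eside.png")[140:290,210:360]; b=cv2.imread("pics/escene.png")[140:290,230:380]
cv2.imwrite("pics/ec.png",cv2.resize(np.hstack([a,b]),None,fx=2.66,fy=2.66,interpolation=cv2.INTER_CUBIC))
E
```

```text
5.0167 [ 0.65780848 -0.05111727  0.01630095] [-0.00297432  0.97719361 -0.21129407  0.02094317] [ 2.31741631 -1.37409608  5.05787972]
```

View pics/ec.png

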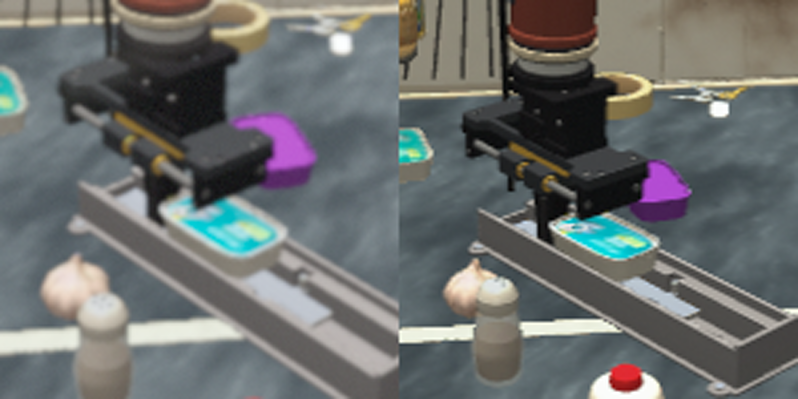

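Request:
arm_command --rows '[{"dx":-0.5,"dy":0.0,"dz":0.05,"turn":0},{"dx":-0.5,"dy":0.0,"dz":0.05,"turn":0}]'

```text
t: 5.28
eef_pos: [0.6356, -0.0408, 0.0157]
tool_rot: [-0.003, 0.977, -0.212, 0.026]
wrist_force: [5.1, -2.4, 8.3]
opening: 0.0005
```

```bash
python3 tr.py
```

```text
t 5.28 rail x y z [-0.122  -0.0009  0.0157] yaw err deg -0.20 tilt [ 0.0525 -0.006  -0.9986] F rail [-5.62  0.1   8.34] Tx [ 0.9089 -0.4139  0.0503]
```

Request:
arm_command --rows '[{"dx":-0.5,"dy":0.0,"dz":0.02,"turn":0},{"dx":-0.5,"dy":0.0,"dz":0.02,"turn":0}]'

```text
t: 5.45
eef_pos: [0.6119, -0.0296, 0.0161]
tool_rot: [-0.002, 0.977, -0.212, 0.032]
wrist_force: [3.8, -1.5, 5.5]
opening: 0.0006
```

```bash
python3 tr.py;python3 snap.py f scene side
python3 - <<'E'
import cv2,numpy as np
a=cv2.imread("pics/fside.png")[140:320,210:400]; b=cv2.imread("pics/fscene.png")[140:320,230:420]
cv2.imwrite("pics/fc.png",cv2.resize(np.hstack([a,b]),None,fx=2.1,fy=2.1,interpolation=cv2.INTER_CUBIC))
E
```

```text
t 5.45 rail x y z [-0.0958 -0.0014  0.0161] yaw err deg -0.24 tilt [ 0.063  -0.0088 -0.998 ] F rail [-4.06 -0.2   5.52] Tx [ 0.9081 -0.4143  0.061 ]
5.45 [ 0.61193834 -0.02963009  0.01605799] [-0.00240991  0.97674869 -0.21200955  0.0317512 ] [ 3.78281449 -1.49093858  5.52316347]
```

View pics/fc.png

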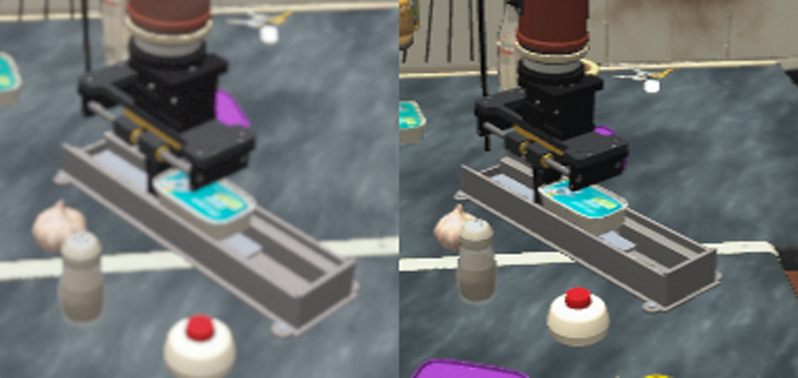

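Request:
arm_command --rows '[{"dx":-0.5,"dy":0.0,"dz":0.02,"turn":0},{"dx":-0.5,"dy":0.0,"dz":0.02,"turn":0}]'

```text
t: 5.72
eef_pos: [0.5874, -0.0176, 0.0163]
tool_rot: [-0.002, 0.977, -0.212, 0.036]
wrist_force: [3.7, -1.6, 6.3]
opening: 0.0003
```

```bash
python3 tr.py
```

```text
t 5.72 rail x y z [-0.0685 -0.0022  0.0163] yaw err deg -0.25 tilt [ 0.0705 -0.0103 -0.9975] F rail [-4.02 -0.1   6.29] Tx [ 0.9076 -0.4142  0.0684]
```

Request:
arm_command --rows '[{"dx":-0.5,"dy":0.04,"dz":0.02,"turn":0},{"dx":-0.5,"dy":0.04,"dz":0.02,"turn":0}]'

```text
t: 5.88
eef_pos: [0.5632, -0.0082, 0.0162]
tool_rot: [-0.002, 0.976, -0.212, 0.041]
wrist_force: [4.8, -2.7, 6.8]
opening: 0.0004
```

```bash
python3 tr.py
```

```text
t 5.88 rail x y z [-0.0426 -0.0009  0.0162] yaw err deg -0.27 tilt [ 0.0819 -0.0127 -0.9966] F rail [-5.45  0.52  6.76] Tx [ 0.9067 -0.4143  0.0798]
```

Request:
arm_command --rows '[{"dx":-0.5,"dy":0.02,"dz":0.01,"turn":0},{"dx":-0.5,"dy":0.02,"dz":0.01,"turn":0}]'

```text
t: 6.05
eef_pos: [0.5393, 0.0022, 0.0165]
tool_rot: [-0.003, 0.976, -0.212, 0.047]
wrist_force: [4.3, -2.7, 6.4]
opening: -0.0001
```

```bash
python3 tr.py;python3 snap.py g scene side
python3 - <<'E'
import cv2,numpy as np
a=cv2.imread("pics/gside.png")[140:320,210:400]; b=cv2.imread("pics/gscene.png")[140:320,230:420]
cv2.imwrite("pics/gc.png",cv2.resize(np.hstack([a,b]),None,fx=2.1,fy=2.1,interpolation=cv2.INTER_CUBIC))
E
```

```text
t 6.05 rail x y z [-0.0165 -0.0006  0.0165] yaw err deg -0.31 tilt [ 0.0934 -0.0151 -0.9955] F rail [-5.06  0.65  6.45] Tx [ 0.9055 -0.4144  0.0912]
6.05 [0.53930984 0.00222717 0.01645913] [-0.00254136  0.97609377 -0.21213027  0.04727833] [ 4.34522671 -2.67685269  6.4487023 ]
```

View pics/gc.png

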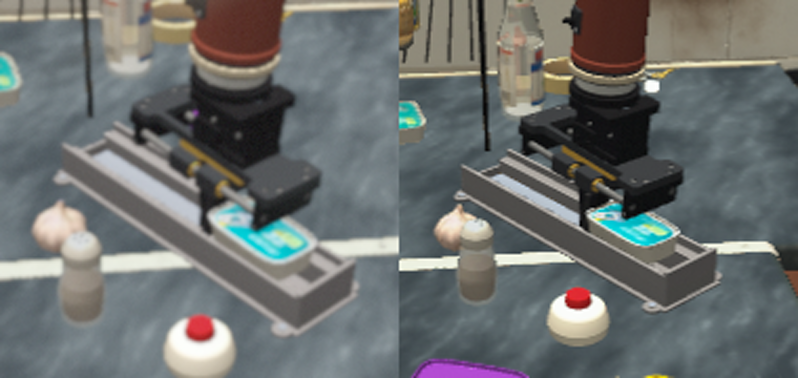

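Request:
arm_command --rows '[{"dx":-0.4,"dy":0.02,"dz":0.01,"turn":0},{"dx":-0.3,"dy":0.02,"dz":0.02,"turn":0}]'

```text
t: 6.32
eef_pos: [0.5216, 0.01, 0.0162]
tool_rot: [-0.003, 0.976, -0.212, 0.05]
wrist_force: [3.9, -1.9, 4.7]
opening: 0.0005
```

```bash
python3 tr.py
```

```text
t 6.32 rail x y z [ 0.0028 -0.0004  0.0162] yaw err deg -0.29 tilt [ 0.0995 -0.0158 -0.9949] F rail [-4.33  0.15  4.68] Tx [ 0.9052 -0.4138  0.0971]
```

Request:
arm_command --rows '[{"dx":-0.25,"dy":0.01,"dz":0.02,"turn":0},{"dx":-0.2,"dy":0.01,"dz":0.02,"turn":0}]'

```text
t: 6.48
eef_pos: [0.5126, 0.0144, 0.0164]
tool_rot: [-0.003, 0.976, -0.212, 0.055]
wrist_force: [7.8, -3.5, 4.3]
opening: 0.0003
```

```bash
python3 tr.py;python3 snap.py i scene side
python3 - <<'E'
import cv2,numpy as np
a=cv2.imread("pics/iside.png")[200:310,290:400]; b=cv2.imread("pics/iscene.png")[190:300,290:400]
cv2.imwrite("pics/ic.png",cv2.resize(np.hstack([a,b]),None,fx=3.6,fy=3.6,interpolation=cv2.INTER_CUBIC))
E
```

```text
t 6.48 rail x y z [ 0.0129 -0.0007  0.0164] yaw err deg -0.29 tilt [ 0.1092 -0.0178 -0.9939] F rail [-8.58  0.02  4.32] Tx [ 0.9042 -0.4135  0.1067]
6.4833 [0.51256533 0.01444218 0.0164329 ] [-0.00290321  0.97576278 -0.21170284  0.0553215 ] [ 7.80757269 -3.54958911  4.31799688]
```

View pics/ic.png

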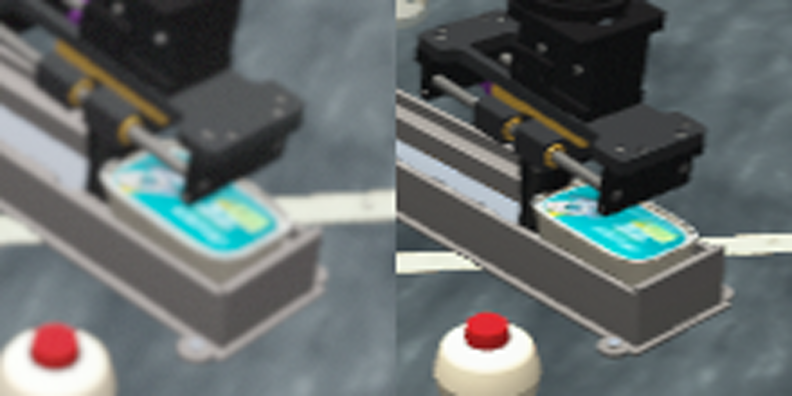

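Request:
arm_command --rows '[{"dx":-0.2,"dy":0.01,"dz":0.0,"turn":0},{"dx":-0.1,"dy":0.0,"dz":0.02,"turn":0}]'

```text
t: 6.75
eef_pos: [0.513, 0.0158, 0.0199]
tool_rot: [-0.003, 0.975, -0.212, 0.065]
wrist_force: [3.8, -2.6, 3.8]
opening: 0.0005
```

```bash
python3 tr.py
```

```text
t 6.75 rail x y z [ 0.013  -0.0021  0.0199] yaw err deg -0.33 tilt [ 0.1285 -0.0217 -0.9915] F rail [-4.51  0.81  3.76] Tx [ 0.9019 -0.4132  0.1259]
```

Request:
arm_command --rows '[{"dx":0.0,"dy":0.03,"dz":0.12,"turn":0},{"dx":0.0,"dy":0.0,"dz":0.05,"turn":0}]'

```text
t: 6.92
eef_pos: [0.514, 0.0151, 0.0161]
tool_rot: [-0.003, 0.975, -0.212, 0.067]
wrist_force: [-1.2, -1.0, 8.2]
opening: 0.0002
```

```bash
python3 tr.py;python3 snap.py j scene side wrist
python3 - <<'E'
import cv2,numpy as np
a=cv2.imread("pics/jside.png")[200:310,290:400]; b=cv2.imread("pics/jscene.png")[190:300,290:400]
cv2.imwrite("pics/jc.png",cv2.resize(np.hstack([a,b]),None,fx=3.6,fy=3.6,interpolation=cv2.INTER_CUBIC))
E
```

```text
t 6.92 rail x y z [ 0.0118 -0.0019  0.0161] yaw err deg -0.35 tilt [ 0.1313 -0.0216 -0.9911] F rail [0.68 1.42 8.23] Tx [ 0.9015 -0.4134  0.1284]
6.9167 [0.51402595 0.01507689 0.01613205] [-0.00340266  0.97504947 -0.21174266  0.06657326] [-1.19815072 -1.01338313  8.23071344]
```

View pics/jc.png

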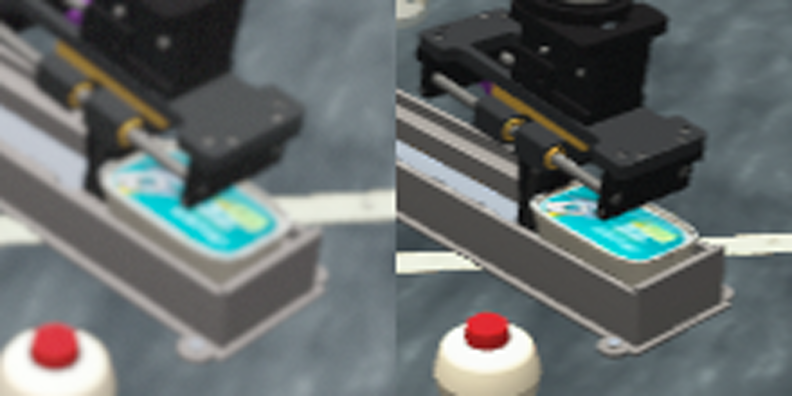

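View pics/jwrist.png

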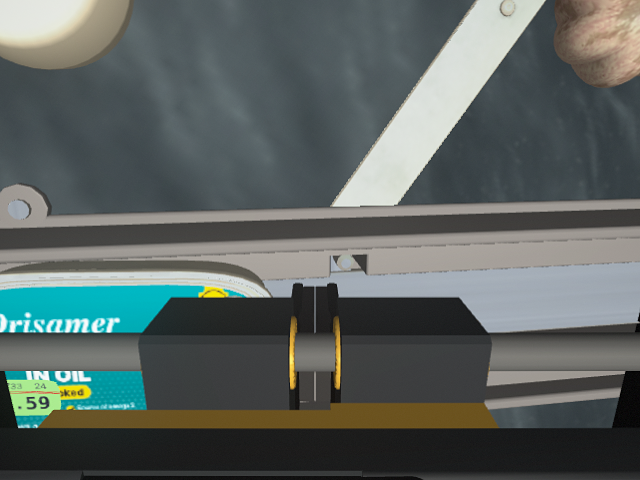

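```bash
cat > ov.py <<'E'
from h import *
import sys
from cell import get_calibration
k=sys.argv[1];xc=float(sys.argv[2]);p=[.52188,.01269,2.71363]
out=[]
for n,u,v in(("side",290,200),("scene",290,190)):
    c=get_calibration(n);im=cv2.imread(f"pics/{k}{n}.png");im=cv2.resize(im[v:v+110,u:u+110],None,fx=3.6,fy=3.6,interpolation=cv2.INTER_CUBIC)
    def dr(L,col):
        q=((proj(c,rail(p,np.array(L)))-[u,v]+.5)*3.6).astype(int)
        cv2.polylines(im,[q],False,col,1,cv2.LINE_AA)
    r=.018;h,w=.0525,.0315
    pts=[]
    for sx,sy,a0 in((1,1,0),(-1,1,90),(-1,-1,180),(1,-1,270)):
        for a in np.radians(np.arange(a0,a0+91,15)): pts.append([xc+sx*(h-r)+r*np.cos(a),sy*(w-r)+r*np.sin(a),.056])
    dr(pts+pts[:1],(0,0,255))
    dr([[.132,.033,.045],[.132,-.033,.045]],(0,255,0)); dr([[-.2,-.036,.04],[.138,-.036,.04]],(255,0,0)); dr([[.138,-.036,.045],[.138,.036,.045]],(255,0,0))
    dr([[.04,-.017,.028],[.04,.017,.028]],(255,0,255))
    out.append(im)
cv2.imwrite(f"pics/{k}ov.png",np.hstack(out))
E
python3 ov.py j 0.0795
```

```text
(no output)
```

View pics/jov.png

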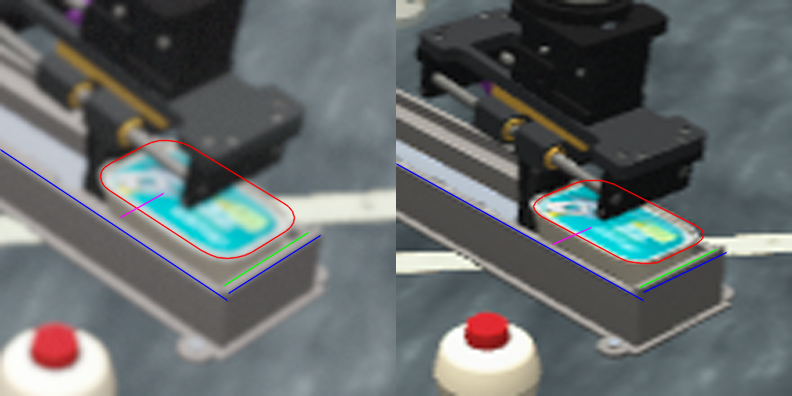

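Request:
arm_command --rows '[{"dx":0.25,"dy":0.04,"dz":0.07,"turn":0},{"dx":0.2,"dy":0.02,"dz":0.06,"turn":0}]'

```text
t: 7.23
eef_pos: [0.5175, 0.0131, 0.0149]
tool_rot: [-0.006, 0.976, -0.212, 0.055]
wrist_force: [-37.2, 14.7, 64.0]
opening: 0.0007
```

```bash
python3 tr.py;python3 snap.py k scene side; python3 ov.py k 0.0795
```

```text
t 7.23 rail x y z [ 0.0079 -0.0015  0.0149] yaw err deg -0.36 tilt [ 0.1102 -0.0124 -0.9938] F rail [39.95  1.92 63.96] Tx [ 0.9039 -0.4147  0.1054]
7.2333 [0.5174707  0.01314402 0.01485271] [-0.00567871  0.97565047 -0.2121879   0.05522877] [-37.20890656  14.67697311  63.95846765]
```

View pics/kov.png

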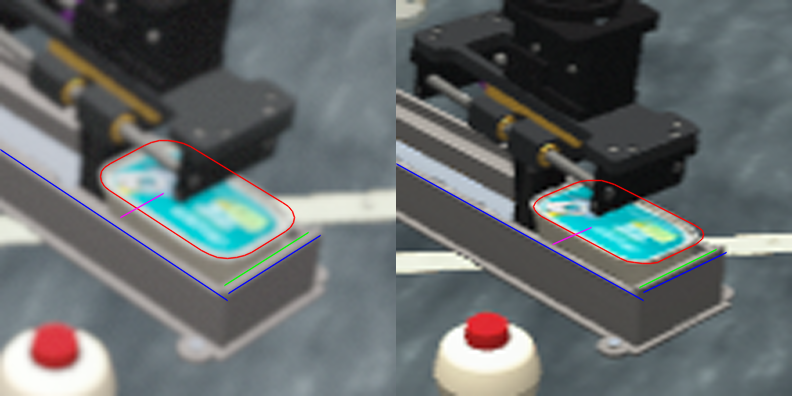

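Request:
arm_command --rows '[{"dx":0.0,"dy":0.0,"dz":-0.05,"turn":0}]'

```text
t: 7.42
eef_pos: [0.5162, 0.0141, 0.0173]
tool_rot: [-0.006, 0.976, -0.212, 0.054]
wrist_force: [2.7, -1.0, 4.4]
opening: 0.0002
```

```bash
python3 tr.py
```

```text
t 7.42 rail x y z [ 0.0094 -0.0019  0.0173] yaw err deg -0.30 tilt [ 0.1076 -0.0117 -0.9941] F rail [-2.9  -0.18  4.43] Tx [ 0.9046 -0.4138  0.1028]
```

Request:
arm_command --rows '[{"dx":0.25,"dy":0.03,"dz":0.02,"turn":0}]'

```text
t: 7.5
eef_pos: [0.5205, 0.0115, 0.0173]
tool_rot: [-0.006, 0.976, -0.211, 0.052]
wrist_force: [-2.5, 1.2, 3.7]
opening: 0.0002
```

```bash
python3 tr.py
```

```text
t 7.50 rail x y z [ 0.0044 -0.0013  0.0173] yaw err deg -0.24 tilt [ 0.104  -0.0103 -0.9945] F rail [ 2.8  -0.08  3.68] Tx [ 0.9054 -0.4129  0.099 ]
```

Request:
arm_command --rows '[{"dx":0.3,"dy":0.03,"dz":0.03,"turn":0}]'

```text
t: 7.58
eef_pos: [0.5265, 0.0078, 0.0166]
tool_rot: [-0.006, 0.976, -0.211, 0.05]
wrist_force: [-2.6, 2.9, 5.0]
opening: 0.0005
```

```bash
python3 tr.py;python3 snap.py l scene side; python3 ov.py l 0.0795
```

```text
t 7.58 rail x y z [-0.0026 -0.0004  0.0166] yaw err deg -0.18 tilt [ 0.1006 -0.0092 -0.9949] F rail [ 3.59 -1.54  4.97] Tx [ 0.9061 -0.4123  0.0954]
7.5833 [0.52651867 0.00783995 0.016613  ] [-0.00612057  0.97621279 -0.21083682  0.05018935] [-2.64301179  2.87859835  4.97351746]
```

View pics/lov.png

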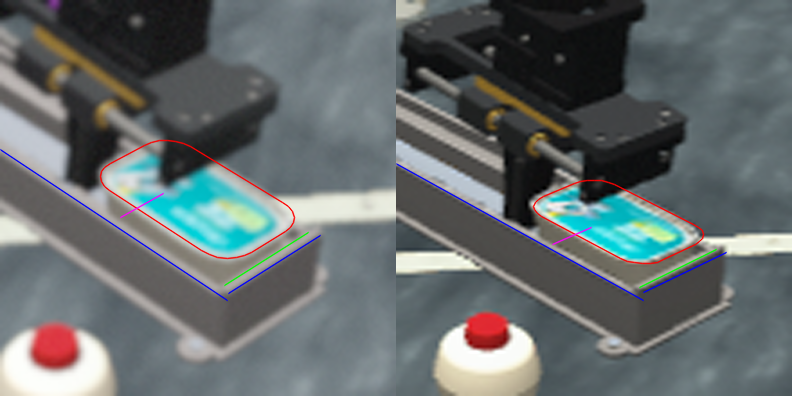

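Run:
```python
import cv2,numpy as np
a=cv2.imread("pics/lside.png")[215:275,310:385]; b=cv2.imread("pics/lscene.png")[225:275,325:400]
f=lambda a:cv2.resize(a,(398,int(a.shape[0]*398/75)),interpolation=cv2.INTER_CUBIC)
a,b=f(a),f(b);h=min(len(a),len(b));cv2.imwrite("pics/lz.png",np.vstack([a,b]))
```

```text
(no output)
```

View pics/lz.png

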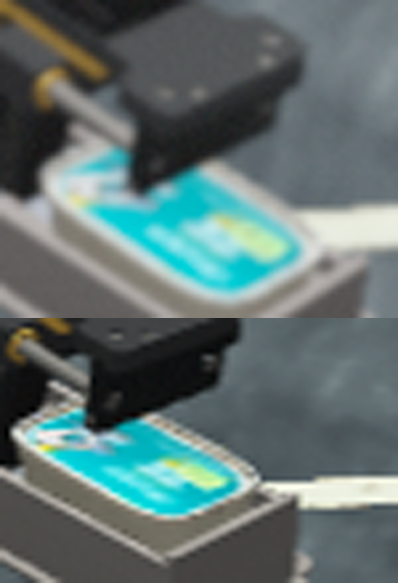

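Request:
arm_command --rows '[{"dx":0.1,"dy":0,"dz":-0.3,"turn":0},{"dx":0.15,"dy":0,"dz":-0.4,"turn":0},{"dx":0.15,"dy":0,"dz":-0.6,"turn":0},{"dx":0.2,"dy":0,"dz":-1,"turn":0},{"dx":0.2,"dy":0,"dz":-1,"turn":0}]'

```text
t: 8.1
eef_pos: [0.529, -0.0008, 0.1093]
tool_rot: [-0.005, 0.977, -0.212, 0.038]
wrist_force: [0.7, -0.7, 0.9]
opening: 0.0003
```

Request:
arm_command --rows '[{"dx":0.0,"dy":0.5,"dz":-1,"turn":0},{"dx":0,"dy":0.8,"dz":-1,"turn":0},{"dx":0,"dy":0.8,"dz":-0.6,"turn":0},{"dx":0,"dy":0.5,"dz":0,"turn":0},{"dx":0,"dy":0,"dz":0,"turn":0}]'

```text
t: 8.52
eef_pos: [0.4896, -0.074, 0.1943]
tool_rot: [-0.004, 0.977, -0.21, 0.04]
wrist_force: [0.2, 0.4, -0.5]
opening: 0.0005
```

```bash
python3 tr.py;python3 snap.py m wrist scene side; python3 ov.py m 0.0795
```

```text
t 8.52 rail x y z [-0.0026  0.0893  0.1943] yaw err deg -0.06 tilt [ 0.0804 -0.0092 -0.9967] F rail [-0.04 -0.4  -0.49] Tx [ 0.9084 -0.411   0.077 ]
8.5167 [ 0.48964829 -0.07395927  0.19425248] [-0.00396995  0.97682117 -0.2101957   0.04027916] [ 0.1970837   0.3507481  -0.48848993]
```

View pics/mwrist.png

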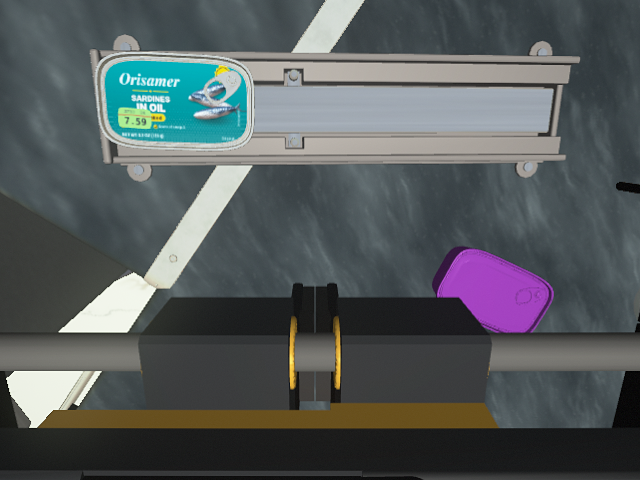

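View pics/mov.png

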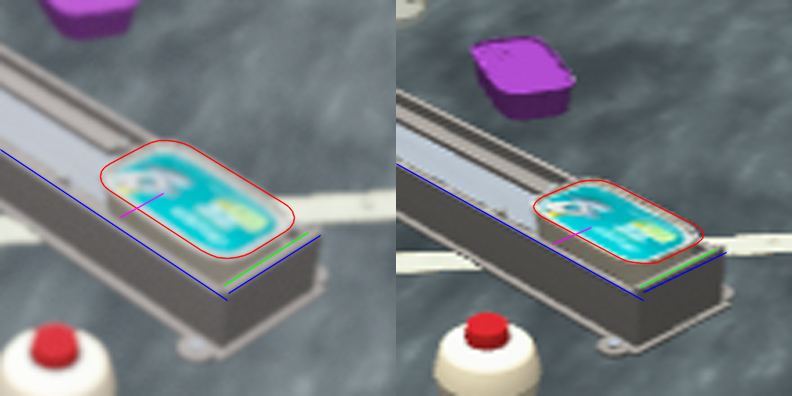

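Run:
```python
import cv2
a=cv2.imread("pics/mwrist.png")[30:180,80:330]; cv2.imwrite("pics/mwc.png",cv2.resize(a,None,fx=3.2,fy=3.2,interpolation=cv2.INTER_CUBIC))
```

```text
(no output)
```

View pics/mwc.png

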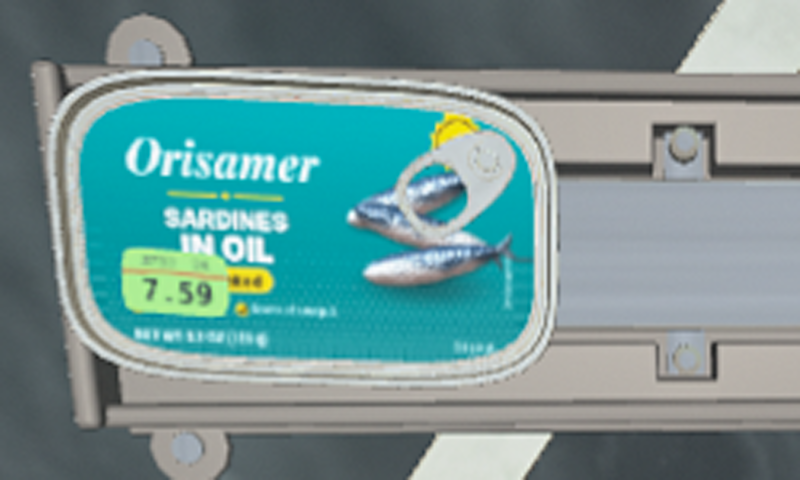

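Run:
```python
from h import *
import pickle
c=pickle.load(open("mwrist.pkl","rb"))
px=lambda s:np.array(s)/3.2+[80,30]
L=np.array([[0,-.024,.038],[0,.024,.038],[-.205,-.017,.028],[-.205,.017,.028]])
S=np.array([px((683,143)),px((686,356)),[557,88],[550,135]])
f=lambda p:(proj(c,rail(p,L))-S).ravel()
r=least_squares(f,[.52,.013,2.71]);p=r.x;print(p,np.round(r.fun,1))
for q in (p,[.524,.0085,2.7178]):
  C,Sn=np.cos(q[2]),np.sin(q[2])
  def tr(s,z):
    w=ray(c,px(s),z)-[q[0],q[1],0];return np.round([C*w[0]+Sn*w[1],-Sn*w[0]+C*w[1]],4)
  print("tin front",tr((50,190),.054),"rear",tr((556,270),.054),"lip inner top",tr((52,80),.045),tr((98,412),.045),tr((55,80),.045))
  # pin spacing gives height; slot
  for z in (.025,.038): print(z,"pins",tr((683,143),z),tr((686,356),z),"bar edges",tr((620,180),z-.010),tr((620,326),z-.010))
```

```text
[0.5235249  0.00853304 2.71393055] [ 1.3 -0.9  1.   1.  -1.7  1.  -0.9 -1.4]
tin front [ 0.1335 -0.0106] rear [0.0293 0.0048] lip inner top [ 0.1341 -0.0334] [0.1326 0.0355] [ 0.1335 -0.0334]
0.025 pins [ 0.0006 -0.025 ] [0.0003 0.0236] bar edges [ 0.0156 -0.0177] [0.0163 0.0166]
0.038 pins [ 0.001  -0.0234] [0.0007 0.0233] bar edges [ 0.0154 -0.0164] [0.0161 0.0166]
tin front [ 0.1339 -0.011 ] rear [0.0297 0.0049] lip inner top [ 0.1344 -0.0338] [0.1332 0.0351] [ 0.1338 -0.0338]
0.025 pins [ 0.0009 -0.0248] [0.0009 0.0237] bar edges [ 0.016  -0.0176] [0.0169 0.0167]
0.038 pins [ 0.0013 -0.0232] [0.0013 0.0235] bar edges [ 0.0158 -0.0163] [0.0166 0.0167]
```

Run:
```python
import cv2,numpy as np
f=lambda a:cv2.resize(a,None,fx=4,fy=4,interpolation=cv2.INTER_CUBIC)
r=[]
for k0,k1 in (("side0","mside"),("scene0","mscene")):
    r.append(np.hstack([f(cv2.imread(f"pics/{k}.png")[205:275,230:330]) for k in (k0,k1)]))
cv2.imwrite("pics/mcmp.png",np.vstack(r))
```

```text
(no output)
```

View pics/mcmp.png

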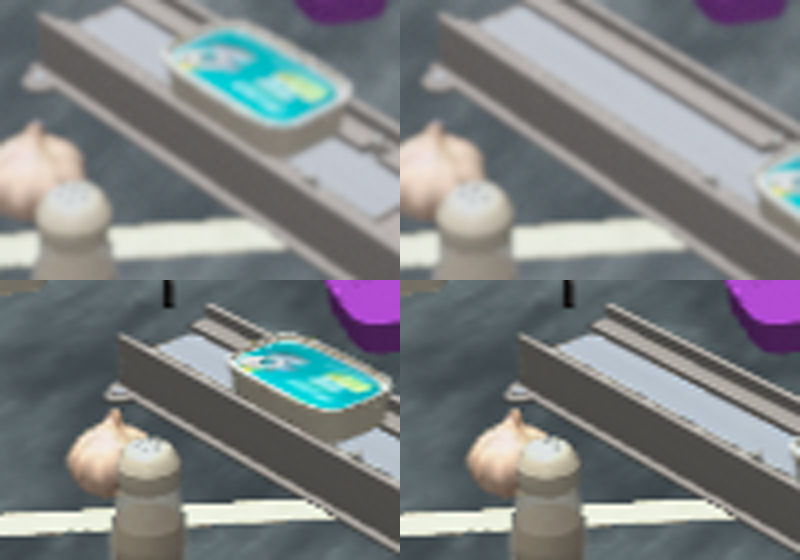

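View pics/mside.png

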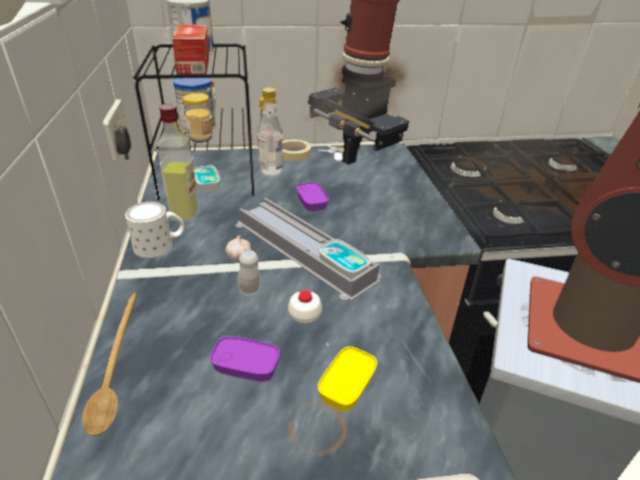

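```bash
python3 -c "
from cell import finish_job
print(finish_job())"
```

```text
the job is handed in; nothing more can be done
None
```

The tin is up against the front lip, the stop has sprung back up behind it, and I handed the job in at about 9 s.

**What I did:** I closed the fingers and pressed the stop's bar about 12 mm down, behind the tin. I held it down while sliding the tin past the pins to the lip, then backed off along the bar and lifted clear.

**Last checks:**
- **Tin:** the wrist camera puts its front edge at x = 0.1335 m of the rail, and the lip's inner face at about 0.1335 m. That agrees to about 1 mm. At the lip the push force rose to about 8.6 N and the fingertips stopped moving forward.
- **Stop:** the bar is back at deck height and the pins show as they did before the job.
- **Bystanders:** the salt shaker, garlic and egg timer look unmoved in the side picture.

**What did not go cleanly:**
- **Tilt:** the tool tilted up to about 7.5° during the push, and I could not correct that with the moves available.
- **Press depth:** it dropped twice, to about 8.6 mm before the fingers reached the tin and to about 9 mm with the tin at the lip. Each time I pressed it back down. Both were above the 8 mm needed to keep the pins below the decks, but that is close.
- **Force:** while backing off I pressed the bar too hard against its bottom stop, about 75 N at the wrist for a moment. That was the fingertips on the bar, under the 120 N wrist limit, and I eased it at once.
- **Camera disagreement:** my rail position from the scene and side cameras was about 3 mm off sideways from the wrist camera's. I relied mainly on the wrist camera.

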